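Close up the carver's tool chest

ROBOT

A 6-joint arm with a two-finger parallel gripper is mounted at the origin on the work surface. World frame = base frame: x ahead of the robot, y to its left, z up, the work surface at z = 0. Lengths are in m, angles in rad, forces in N, time in s.
With the tool pointing down it reaches from about 0.275 to 0.75 m from the base axis. Payload 10.2 kg.
Tool frame: the origin (TCP) lies on the centre line of the jaws, within the pads' length; the fingertips stand ahead of it and the grasp point (between the pads) lies 8 mm behind it (tips_ahead is the z of the fingertips in the tool frame, in m); z points along the fingers, y is the line along which they close (so a half turn about z gives the same grasp; the last joint's range is limited). The gripper opens to 85 mm and grips with 20 to 120 N. Pads are 22 mm wide; open, the fingers measure 114 mm over their backs; the gripper's body (76 mm by 85 mm) begins 54 mm behind the grasp point. The pads swing forward as they close: fully open they stand 13 mm farther back than shut.
Start: joints at [-1.396, 0.313, 1.498, -0, 1.331, -0.223], TCP at [0.203, -0.484, 0.242] pointing down, gripper open.
Joint ranges: [-2.94, 2.94], [-0.97, 2.17], [0.19, 2.56], [-1.23, 4.37], [0.02, 3.11], [-2.88, 2.88]. Speed limits (rad/s): [2.39, 2.39, 3.01, 3.14, 3.14, 3.14].

INTERFACE

Orientations are given as a rotation vector (axis times angle).
In Python, from cell import read_state, capture, sign_off, tips_ahead gives the robot as it stands. The module is installed in compiled form; this text tells all that it offers.
- The arm moves only by the tool send_rows, never from a script. Its arguments are lists of equal length, an entry for each row: "twist": the turn, a rotation vector about the tool's x, y, z in units of pi/2 rad (1.0 is pi/2 rad), a list of three; "xyz": the shift along the tool's x, y, z in units of 500 mm (1.0 is 500 mm), a list of three; "hand": the gripper command: -1 is shut, 1 is fully open, values between are in proportion. A call has 1 to 12 rows; each row is the pose to reach, as a shift and turn from the pose commanded when the call began, along the tool's axes at that moment; what a row does not reach only later rows make up. A row lasts 1/10 s, in which the tool goes at most 50 mm and 8.59 degrees, less where a joint would pass 70% of its speed; a pose out of reach is approached as far as the arm can. A call with a number of a shift or a turn outside -1 to 1 is refused whole. A call with a gripper value outside its range is refused whole. The fingers move at their own pace and stop on an object; "grip_force" is the grip in N (left out, the last holds). Time passes only in rows, so rows that repeat a pose let the fingers close. It gives the time, the measured TCP pose, the force, the opening and the grip force at its end, in the units of the state.
- read_state(): the state, without advancing time (a new reading comes with each control period).
- capture(name): name is "scene" or "top" or "wrist"; returns a dict with "pixels" (480x640x3 uint8, red, green, blue), "depth" (480x640 float32, m along the optical axis (not along the pixel's ray), 0 where there is no reading), "fx", "fy", "cx", "cy" (pixels), "rvec" (rotation vector, rad) and "tvec" (3), from world to camera coordinates, as OpenCV has them. Camera axes: x right, y down, z forward; pixel columns grow to the right and rows downward; lengths in m; the calibration is good to about 2 mm. A picture is of the moment at which its call begins.
- sign_off(): hands the job in; it is judged then, once.
The state is a dict: "time": time; "joint_pos": joint angles; "qd": joint speeds; "effort": joint torques, N m; "position": TCP position; "tcp_rot": TCP orientation; "contact_force": force on the tool from outside, world axes, zero at the start; "ft_torque": the same for the moment, N m; "width": opening from 0.0 (shut) to 1.0 (fully open); "grasp_force": force on a finger pad.
Only numpy, scipy, OpenCV 4.12 (cv2) and the standard library are available. Lean on these libraries where they do the work, as an engineer would, in place of code of your own. Each camera call takes 0.05 s, during which the arm holds its last target. There are 200 camera calls.

TASK

Close up the small wooden tool chest on the bench by pushing with the fingertips: first, while the lid is still standing open, push both open drawers fully home, then swing the lid over and press it down until it lies shut on the chest. Do not let the lid slam, do not pick anything up, and leave the things in the chest's top tray and on the bench where they are.

Things in the scene. Friction and masses are not known exactly. Their poses are not given: they have to be found in the camera images.
- chest: Low light-wood tool chest fixed to the bench, 160 deep (x) x 280 wide (y) x 85 high mm without its lid. Origin at the centre of its underside; x points away from the drawers to the hinge side, y to the left, z up. Two drawers side by side in the front (-x) face, which lies 80 in front of the origin, flush with shut drawers; above them an open tray, floor 59 and rim 85 above the bench.
- left_front (a point): Centre of the front face of the left (+y) drawer, moving with it: a flat brown wooden plate without a handle (only a flat brass inlay), 122 wide, from 8 to 50 above the bench, 12 thick. The point lies 29 above the bench and 67.5 from the chest's middle in +y. Axes as the chest's; push along +x to close.
- right_front (a point): The same for the right (-y) drawer, 67.5 from the chest's middle in -y.
- left_drawer (a joint): Opening of the left drawer in m: 0 shut, starts 0.02 to 0.06 open, 0.09 at most; slides along the chest's -x as it opens. Stays where it is left, a push of about 2 N moves it, and it stops rigidly at 0.
- right_drawer (a joint): The same for the right drawer.
- lid (a joint): Angle of the lid in rad: 0 shut (level on the rim), 1.57 upright, starts 1.35 to 1.65. The lid is a flat wooden board 164 x 280 x 8 mm hinged along the chest's far (+x) upper edge, without a handle. Its hinge is stiff: it stays where it is left and needs 1 to 3 N at its free edge to move; it stops rigidly at 0 and 1.9.
- lid_hinge (a point): Middle of the lid's hinge axis, 85 above the bench, 80 behind the chest's origin (+x); the axis runs along the chest's y. The lid's inner face passes through it.
- lid_edge (a point): Middle of the lid's free edge on its outer face (the face that is on top when shut and looks away from the robot when upright), 164 from the hinge along the lid, 8 off its inner face.
- wax_block: Loose wax block 50 x 32 x 16 mm lying in the left half of the chest's tray, well below the rim. Origin at the centre of its underside.
- ring_blank: Loose brass ring, 32 outside, 12 high, lying in the right half of the tray. Origin at the centre of its underside.
- scraper: Bystander: wooden-handled scraper 165 long, 22 high, lying across behind the chest. Origin at the handle's front end, underside; x along the tool.
- tool_cup: Bystander: white pot 72 across, 85 high, with tool handles up to 156 high, left of the chest. Origin at the centre of its underside.
- plaster_block: Bystander: white plaster block 90 x 60 x 40 mm, right of the chest. Origin at the centre of its underside.
- hammer: Bystander: hammer lying on the bench, front left of the chest. Origin under it.
- flask: Bystander: steel casting flask, a cylinder 64 across, 60 high, front right of the chest. Origin at the centre of its underside.
- jar: Bystander: closed jar 56 across, 70 high, right of the chest near its back. Origin at the centre of its underside.

How it is judged:
On the way, in this order (a step that is already met when the one before it is completed fails the run):
1. both drawers fully home while the lid still stands open (value of joint each of left_drawer, right_drawer below 0.004 m and value of joint lid above 0.8 rad), for 0.2 s.
2. the lid is shut (value of joint each of left_drawer, right_drawer below 0.004 m and value of joint lid below 0.035 rad), for 0.2 s.
At the end, for the whole second after the job is handed in: Both drawers are within 4 mm of fully home, the lid within 0.035 rad (about 6 mm at its edge) of shut, and the tray's contents and the bystanders lie at rest within 20 mm of where they began (all of step 2 and distance of each of scraper, tool_cup, plaster_block, hammer, flask, jar, wax_block, ring_blank from where it was at the start of the episode below 0.02 m and linear speed of each of scraper, tool_cup, plaster_block, hammer, flask, jar, wax_block, ring_blank below 0.02 m/s); the robot touches nothing.
It fails at once if the lid slams or is flung (faster than 3 rad/s) (velocity of joint lid below -3 rad/s or velocity of joint lid above 3 rad/s).
It fails at once if a thing in the tray is shifted by more than 20 mm, or lifted out (distance of any of wax_block, ring_blank from where it was at the start of the episode above 0.02 m).
It fails at once if a bystander is knocked, lifted or moved by more than 20 mm (distance of any of scraper, tool_cup, plaster_block, hammer, flask, jar from where it was at the start of the episode above 0.02 m).
It also fails if it takes over 61 s, if anything falls off the work surface, if the arm or the gripper's body presses on something with over 40 N, if the wrist force passes 120 N, or if a joint passes its speed limit or range.

## Working session

There is one attempt and no reset: what is moved stays moved. The work goes in short steps, Python scripts to look and compute and a tool call to move; the robot and the scene stay as the last step left them, time stands still between calls to the robot, and variables do not carry over. Pictures are saved under pics/ and viewed, at most 10 in all, crops included, and the job is handed in when it is done.

Besides the shell and the picture viewer there is one more tool, called after "Emit:" by a JSON object that holds its "op" and its "data", one argument or row to a line. send_rows: Moves the arm, as the interface text tells. Its arguments: {"type":"object","properties":{"twist":{"type":"array"},"xyz":{"type":"array"},"hand":{"type":"array"},"grip_force":{"type":"number"}},"required":["twist","xyz","hand"]}

```bash
mkdir -p pics
cat > h.py <<'E'
import numpy as np, cv2
from scipy.spatial.transform import Rotation as R
from cell import read_state, capture, sign_off, tips_ahead
def world(c):
    v,u=np.mgrid[0:480,0:640]; d=c["depth"]
    p=np.stack([(u-c["cx"])/c["fx"]*d,(v-c["cy"])/c["fy"]*d,d],-1)
    Rm=cv2.Rodrigues(np.array(c["rvec"],float))[0]
    w=(p-np.array(c["tvec"]).ravel())@Rm
    w[d==0]=np.nan
    return w
E
python3 - <<'E'
from h import *
print(tips_ahead, {k:np.round(v,3) for k,v in read_state().items()})
ims=[]
for n in("scene","top"):
    c=capture(n); np.save(n+".npy",world(c)); cv2.imwrite(f"pics/{n}0.png",c["pixels"][...,::-1])
    print(n,np.round(c["rvec"],3).ravel(),np.round(c["tvec"],3).ravel())
E
```

```text
0.011 {'time': np.float64(0.0), 'joint_pos': array([-1.396,  0.313,  1.498,  0.   ,  1.331, -0.223]), 'qd': array([0.002, 0.   , 0.   , 0.   , 0.   , 0.001]), 'effort': array([-2.0000e-03, -4.1226e+01, -2.5974e+01, -0.0000e+00,  4.0000e-03,
        0.0000e+00]), 'position': array([ 0.203, -0.484,  0.242]), 'tcp_rot': array([-3.078, -0.62 , -0.   ]), 'contact_force': array([ 0.365, -0.196,  0.376]), 'ft_torque': array([0.013, 0.024, 0.046]), 'grasp_force': np.float64(0.0), 'width': np.float64(1.0)}
scene [ 0.761  2.8   -0.752] [ 0.462 -0.223  1.086]
top [ 2.158 -2.174  0.061] [0.049 0.553 1.121]
```

View pics/scene0.png

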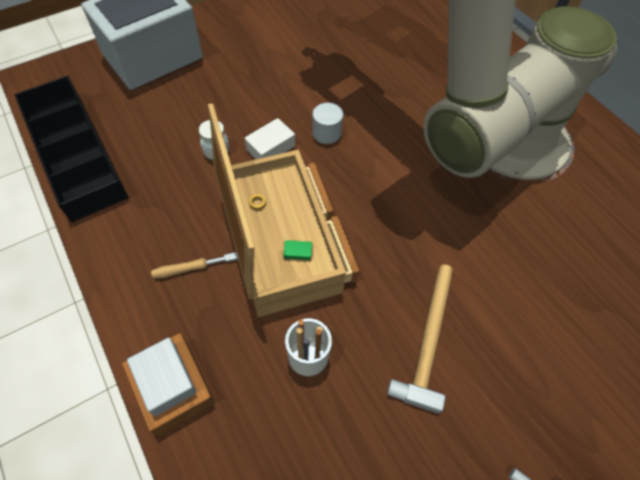

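View pics/top0.png

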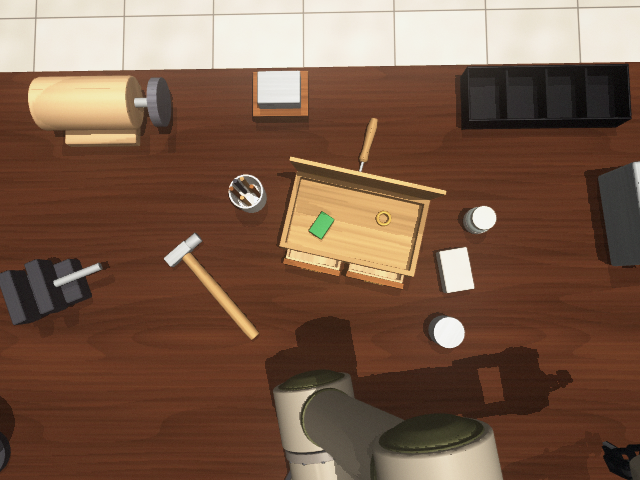

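Top view: the chest centre is near px (355,225) and its hinge side faces up and slightly right. The drawers are open at (315,260) and (375,275), and the lid stands upright along (290,160)–(445,192). Next I fit the poses.

Run:
```python
from h import *
w=np.load("top.npy"); s=np.load("scene.npy")
v,u=np.mgrid[0:480,0:640]
m=(u>265)&(u<460)&(v>150)&(v<300)
P=w[m]; 
rim=P[(abs(P[:,2]-.085)<.006)]
# initial yaw from corners: rim rectangle
c,sz,a=cv2.minAreaRect(rim[:,:2].astype(np.float32)); print("rim",np.round(c,4),np.round(sz,4),a,len(rim))
box=cv2.boxPoints((c,sz,a)); print(box.round(3))
yaw=np.deg2rad(a) 
yaw=(yaw+np.pi/4)%(np.pi/2)-np.pi/4
print("yaw",yaw)
B=R.from_euler("z",yaw).as_matrix()
L=(np.r_[P,s.reshape(-1,3)]-[*c,0])@B
ok=np.isfinite(L).all(1)&(abs(L[:,0])<.2)&(abs(L[:,1])<.145); L=L[ok]
def pc(x): return np.percentile(x,[1,5,50,95,99]).round(4)
r=L[abs(L[:,2]-.085)<.004]; print("rim x",pc(r[:,0]),"y",pc(r[:,1]))
for n,lo,hi in(("left",.02,.115),("right",-.115,-.02)):
    k=L[(L[:,1]>lo)&(L[:,1]<hi)&(L[:,2]>.044)&(L[:,2]<.056)&(L[:,0]<-.07)]
    print(n,len(k),pc(k[:,0]))
l=L[(L[:,2]>.11)&(L[:,0]>.03)]; print("lid",len(l),pc(l[:,0]),pc(l[:,1]),pc(l[:,2]), np.polyfit(l[:,2],l[:,0],1))
t=l[l[:,2]>l[:,2].max()-.012]; print("edge",pc(t[:,0]),pc(t[:,2]))
# obstacles heights near the front
for n,(a0,b0,a1,b1) in dict(flask=(425,310,468,350),plaster=(435,245,476,295),jar=(460,205,498,236),cup=(226,172,268,212),hammer=(160,232,260,342)).items():
    q=w[b0:b1,a0:a1].reshape(-1,3); q=q[q[:,2]>.015]; q2=(q-[*c,0])@B
    print(n,q2.min(0).round(3),q2.max(0).round(3))
```

```text
rim [ 0.5822 -0.0357] [0.2808 0.1608] 76.71967315673828 2144
[[ 0.472 -0.154]
 [ 0.628 -0.191]
 [ 0.693  0.083]
 [ 0.536  0.119]]
yaw -0.23178542915590183
rim x [-0.0802 -0.0792 -0.0296  0.0773  0.0797] y [-0.1397 -0.1372  0.0244  0.1387  0.14  ]
left 665 [-0.1126 -0.1119 -0.1055 -0.097  -0.0901]
right 622 [-0.1091 -0.1084 -0.1018 -0.0936 -0.0924]
lid 4425 [0.0628 0.0634 0.0705 0.0828 0.0847] [-0.1353 -0.1221  0.0188  0.1388  0.14  ] [0.1137 0.124  0.2212 0.2494 0.2505] [-0.11061496  0.09435493]
edge [0.0627 0.063  0.0666 0.0707 0.0711] [0.242  0.2443 0.2478 0.2501 0.2511]
flask [-0.206 -0.269  0.015] [-0.143 -0.206  0.066]
plaster [-0.095 -0.274  0.015] [ 0.007 -0.188  0.045]
jar [ 0.043 -0.282  0.015] [ 0.096 -0.228  0.075]
cup [-0.021  0.198  0.015] [0.05  0.268 0.159]
hammer [-0.286  0.148  0.015] [-0.091  0.385  0.032]
```

```bash
cat >> h.py <<'E'
C=np.array([.5822,-.0357,0]); YAW=-.232; B=R.from_euler("z",YAW)
def tgt(x,y,z,tilt):
    "chest-frame TCP pose, tool x along chest x, fingers leaning to +x by tilt deg"
    return C+B.apply([x,y,z]), B*R.from_euler("x",180,degrees=True)*R.from_euler("y",tilt,degrees=True)
def go(p0,r0,*a):
    p,r=tgt(*a)
    print(a,"twist",((r0.inv()*r).as_rotvec()/(np.pi/2)).round(4).tolist(),"xyz",(r0.inv().apply(p-p0)/.5).round(4).tolist())
    return p,r
def cur():
    s=read_state(); p=np.array(s["position"]); r=R.from_rotvec(s["tcp_rot"])
    print("t",round(float(s["time"]),2),"chest",B.inv().apply(p-C).round(4),"f",B.inv().apply(s["contact_force"]).round(1),"q",np.round(s["joint_pos"],2))
    return p,r
E
python3 -c "
from h import *
p,r=cur(); go(p,r,-.15,-.0675,.20,30)
go(*tgt(-.15,-.0675,.20,30),-.15,-.0675,.033,30)"
```

```text
t 0.1 chest [-0.2657 -0.5232  0.2418] f [ 0.3 -0.5 -0.3] q [-1.4   0.31  1.5  -0.    1.33 -0.22]
(-0.15, -0.0675, 0.2, 30) twist [-0.1057, 0.3222, 0.3914] xyz [0.7238, -0.6002, 0.0845]
(-0.15, -0.0675, 0.033, 30) twist [0.0, 0.0, 0.0] xyz [-0.167, -0.0, 0.2893]
```

Emit:
{"op": "send_rows", "data": {
  "twist": [
    [-0.106, 0.322, 0.391],
    [-0.106, 0.322, 0.391],
    [-0.106, 0.322, 0.391],
    [-0.106, 0.322, 0.391],
    [-0.106, 0.322, 0.391],
    [-0.106, 0.322, 0.391],
    [-0.106, 0.322, 0.391],
    [-0.106, 0.322, 0.391],
    [-0.106, 0.322, 0.391],
    [-0.106, 0.322, 0.391],
    [-0.106, 0.322, 0.391],
    [-0.106, 0.322, 0.391]
  ],
  "xyz": [
    [0.724, -0.6, 0.085],
    [0.724, -0.6, 0.085],
    [0.724, -0.6, 0.085],
    [0.724, -0.6, 0.085],
    [0.724, -0.6, 0.085],
    [0.724, -0.6, 0.085],
    [0.724, -0.6, 0.085],
    [0.724, -0.6, 0.085],
    [0.724, -0.6, 0.085],
    [0.724, -0.6, 0.085],
    [0.724, -0.6, 0.085],
    [0.724, -0.6, 0.085]
  ],
  "hand": [-1, -1, -1, -1, -1, -1, -1, -1, -1, -1, -1, -1]
}}

```text
time: 1.3
position: [0.4208, -0.0667, 0.1996]
tcp_rot: [2.958, -0.34, 0.792]
contact_force: [0.1, 1.4, -0.4]
width: -0.002
grasp_force: 0.0
```

```bash
python3 -c "
from h import *
p,r=cur(); go(p,r,-.15,-.0675,.2,30); go(p,r,-.15,-.0675,.033,30)"
```

```text
t 1.3 chest [-0.1499 -0.0673  0.1996] f [-0.2  1.4 -0.4] q [-0.52 -0.11  2.18  0.26  0.58  1.1 ]
(-0.15, -0.0675, 0.2, 30) twist [0.0002, 0.0002, 0.0019] xyz [0.0003, 0.0005, -0.0008]
(-0.15, -0.0675, 0.033, 30) twist [0.0002, 0.0002, 0.0019] xyz [-0.1666, -0.0001, 0.2885]
```

Emit:
{"op": "send_rows", "data": {
  "twist": [
    [0, 0, 0],
    [0, 0, 0],
    [0, 0, 0],
    [0, 0, 0],
    [0, 0, 0],
    [0, 0, 0],
    [0, 0, 0],
    [0, 0, 0],
    [0, 0, 0],
    [0, 0, 0],
    [0, 0, 0],
    [0, 0, 0]
  ],
  "xyz": [
    [-0.05, 0, 0.086],
    [-0.1, 0, 0.173],
    [-0.15, 0, 0.26],
    [-0.167, 0, 0.289],
    [-0.167, 0, 0.289],
    [-0.15, 0, 0.299],
    [-0.137, 0, 0.306],
    [-0.124, 0, 0.314],
    [-0.111, 0, 0.321],
    [-0.098, 0, 0.329],
    [-0.087, 0, 0.335],
    [-0.087, 0, 0.335]
  ],
  "hand": [-1, -1, -1, -1, -1, -1, -1, -1, -1, -1, -1, -1]
}}

```text
time: 2.5
position: [0.466, -0.0798, 0.0332]
tcp_rot: [2.955, -0.346, 0.793]
contact_force: [-0.4, 0.1, -0.0]
width: 0.003
grasp_force: 0.0
```

```bash
python3 -c "
from h import *
p,r=cur(); go(p,r,-.095,-.0675,.033,30);go(p,r,-.09,-.0675,.033,30)
c=capture('top'); L=B.inv().apply((world(c).reshape(-1,3)-C)); L=L[np.isfinite(L).all(1)]
cv2.imwrite('pics/t1.png',c['pixels'][140:340,220:520,::-1].repeat(2,0).repeat(2,1))
for lo,hi in((.02,.115),(-.115,-.02)):
  k=L[(L[:,1]>lo)&(L[:,1]<hi)&(abs(L[:,2]-.05)<.006)&(abs(L[:,0]+.1)<.03)]; print(len(k),np.percentile(k[:,0],[1,5,50]))
"
```

```text
t 2.5 chest [-0.103  -0.0697  0.0332] f [-0.4 -0.  -0. ] q [-0.48  0.39  2.23  1.45  0.12 -0.1 ]
(-0.095, -0.0675, 0.033, 30) twist [0.0018, -0.0007, -0.0004] xyz [0.0136, -0.0043, 0.0083]
(-0.09, -0.0675, 0.033, 30) twist [0.0018, -0.0007, -0.0004] xyz [0.0223, -0.0044, 0.0133]
308 [-0.11245799 -0.11189874 -0.10549203]
246 [-0.12269218 -0.10532199 -0.0855005 ]
```

View pics/t1.png

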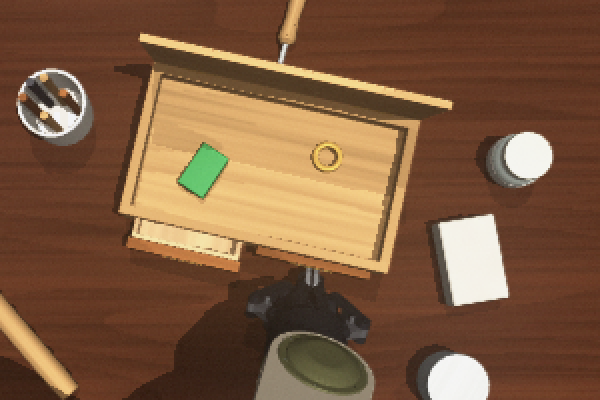

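The crop shows the right drawer almost shut, with the fingertips at (312,275) touching its front. The left drawer is still open at (185,245). I'll push the last few mm slowly.

Emit:
{"op": "send_rows", "data": {
  "twist": [
    [0, 0, 0],
    [0, 0, 0],
    [0, 0, 0],
    [0, 0, 0],
    [0, 0, 0]
  ],
  "xyz": [
    [0.005, 0, 0.003],
    [0.01, 0, 0.006],
    [0.014, 0, 0.008],
    [0.017, 0, 0.01],
    [0.017, 0, 0.01]
  ],
  "hand": [-1, -1, -1, -1, -1]
}}

```text
time: 3.05
position: [0.4753, -0.0806, 0.033]
tcp_rot: [2.956, -0.344, 0.793]
contact_force: [0.6, 0.5, 0.9]
width: -0.001
grasp_force: 0.1
```

```bash
python3 -c "
from h import *
p,r=cur()"
```

```text
t 3.05 chest [-0.0937 -0.0683  0.033 ] f [0.5 0.6 0.9] q [-0.47  0.4   2.2   1.35  0.12  0.01]
```

Emit:
{"op": "send_rows", "data": {
  "twist": [
    [0, 0, 0],
    [0, 0, 0],
    [0, 0, 0]
  ],
  "xyz": [
    [0.003, 0, 0.002],
    [0.005, 0, 0.003],
    [0.005, 0, 0.003]
  ],
  "hand": [-1, -1, -1]
}}

```text
time: 3.35
position: [0.4762, -0.0804, 0.0322]
tcp_rot: [2.958, -0.344, 0.788]
contact_force: [-18.4, 1.4, 11.5]
width: -0.003
grasp_force: 9.1
```

```bash
python3 -c "
from h import *
p,r=cur()"
```

```text
t 3.35 chest [-0.0928 -0.0679  0.0322] f [-18.3  -2.9  11.5] q [-0.47  0.4   2.2   1.32  0.12  0.05]
```

```bash
python3 -c "
from h import *
p,r=cur(); go(p,r,-.15,-.0675,.04,30);go(p,r,-.15,.0675,.04,30);go(p,r,-.15,.0675,.033,30);go(p,r,-.13,.0675,.033,30);go(p,r,-.098,.0675,.033,30)"
```

```text
t 3.35 chest [-0.0928 -0.0679  0.0322] f [-18.3  -2.9  11.5] q [-0.47  0.4   2.2   1.32  0.12  0.05]
(-0.15, -0.0675, 0.04, 30) twist [0.0011, 0.0017, 0.0007] xyz [-0.0913, -0.0008, -0.0705]
(-0.15, 0.0675, 0.04, 30) twist [0.0011, 0.0017, 0.0007] xyz [-0.091, -0.2708, -0.071]
(-0.15, 0.0675, 0.033, 30) twist [0.0011, 0.0017, 0.0007] xyz [-0.098, -0.2708, -0.0588]
(-0.13, 0.0675, 0.033, 30) twist [0.0011, 0.0017, 0.0007] xyz [-0.0633, -0.2708, -0.0389]
(-0.098, 0.0675, 0.033, 30) twist [0.0011, 0.0017, 0.0007] xyz [-0.0078, -0.2708, -0.0071]
```

Emit:
{"op": "send_rows", "data": {
  "twist": [
    [0, 0, 0],
    [0, 0, 0],
    [0, 0, 0],
    [0, 0, 0],
    [0, 0, 0],
    [0, 0, 0],
    [0, 0, 0],
    [0, 0, 0],
    [0, 0, 0],
    [0, 0, 0],
    [0, 0, 0],
    [0, 0, 0]
  ],
  "xyz": [
    [-0.045, 0, -0.035],
    [-0.091, 0, -0.071],
    [-0.091, 0, -0.071],
    [-0.091, -0.07, -0.071],
    [-0.091, -0.14, -0.071],
    [-0.091, -0.21, -0.071],
    [-0.091, -0.271, -0.071],
    [-0.091, -0.271, -0.071],
    [-0.091, -0.271, -0.071],
    [-0.091, -0.271, -0.071],
    [-0.091, -0.271, -0.071],
    [-0.091, -0.271, -0.071]
  ],
  "hand": [-1, -1, -1, -1, -1, -1, -1, -1, -1, -1, -1, -1]
}}

```text
time: 4.55
position: [0.4547, 0.0409, 0.0393]
tcp_rot: [2.956, -0.325, 0.852]
contact_force: [0.1, -0.9, 0.5]
width: -0.002
grasp_force: 0.0
```

```bash
python3 -c "
from h import *
p,r=cur(); 
for x in(-.15,-.13,-.12,-.11,-.1):go(p,r,x,.0675,.033,30)"
```

```text
t 4.55 chest [-0.1417  0.0452  0.0393] f [ 0.3 -0.8  0.5] q [-0.16  0.36  2.28  3.54  0.06 -1.91]
(-0.15, 0.0675, 0.033, 30) twist [-0.0119, -0.0231, 0.0052] xyz [-0.0204, -0.0447, 0.0027]
(-0.13, 0.0675, 0.033, 30) twist [-0.0119, -0.0231, 0.0052] xyz [0.0135, -0.044, 0.024]
(-0.12, 0.0675, 0.033, 30) twist [-0.0119, -0.0231, 0.0052] xyz [0.0304, -0.0437, 0.0346]
(-0.11, 0.0675, 0.033, 30) twist [-0.0119, -0.0231, 0.0052] xyz [0.0474, -0.0433, 0.0452]
(-0.1, 0.0675, 0.033, 30) twist [-0.0119, -0.0231, 0.0052] xyz [0.0643, -0.043, 0.0558]
```

```bash
python3 -c "
from h import *
p,r=cur(); go(p,r,-.155,.05,.10,30);go(p,r,-.155,.0675,.20,20)"
```

```text
t 4.55 chest [-0.1417  0.0452  0.0393] f [ 0.3 -0.8  0.5] q [-0.16  0.36  2.28  3.54  0.06 -1.91]
(-0.155, 0.05, 0.1, 30) twist [-0.0119, -0.0231, 0.0052] xyz [0.042, -0.0114, -0.1167]
(-0.155, 0.0675, 0.2, 20) twist [-0.0114, -0.1342, 0.0062] xyz [0.1485, -0.0488, -0.2855]
```

Emit:
{"op": "send_rows", "data": {
  "twist": [
    [0, 0, 0],
    [0, 0, 0],
    [0, 0, 0],
    [-0.01, -0.05, 0],
    [-0.01, -0.1, 0],
    [-0.011, -0.134, 0],
    [-0.011, -0.134, 0],
    [-0.011, -0.134, 0],
    [-0.011, -0.134, 0],
    [-0.011, -0.134, 0]
  ],
  "xyz": [
    [0.0, 0, -0.03],
    [0.042, -0.011, -0.117],
    [0.08, -0.02, -0.17],
    [0.11, -0.03, -0.22],
    [0.148, -0.049, -0.285],
    [0.148, -0.049, -0.285],
    [0.148, -0.049, -0.285],
    [0.148, -0.049, -0.285],
    [0.148, -0.049, -0.285],
    [0.148, -0.049, -0.285]
  ],
  "hand": [-1, -1, -1, -1, -1, -1, -1, -1, -1, -1]
}}

```text
time: 5.55
position: [0.3774, 0.0087, 0.0127]
tcp_rot: [2.973, -0.303, 0.612]
contact_force: [12.6, -4.1, 19.2]
width: -0.002
grasp_force: 9.6
```

```bash
python3 -c "
from h import *
p,r=cur(); go(p,r,-.155,.0675,.20,10);go(p,r,-.15,.0675,.045,10)"
```

```text
t 5.55 chest [-0.2095 -0.0038  0.0127] f [13.2 -1.1 19.2] q [-0.28  0.33  2.41  4.37  0.02 -2.88]
(-0.155, 0.0675, 0.2, 10) twist [0.0267, -0.151, 0.0202] xyz [0.2547, -0.1221, -0.3047]
(-0.15, 0.0675, 0.045, 10) twist [0.0267, -0.151, 0.0202] xyz [0.14, -0.1371, -0.0169]
```

```bash
cat >> h.py <<'E'
def fk(q): return R.from_euler("z",q[0])*R.from_euler("y",q[1]+q[2])*R.from_euler("z",q[3])*R.from_euler("y",q[4])*R.from_euler("z",q[5]+np.pi/2)
E
python3 -c "
from h import *
for q,v in(([-1.396,.313,1.498,0,1.331,-.223],[-3.078,-.62,0]),([-.52,-.11,2.18,.26,.58,1.1],[2.958,-.34,.792]),([-.16,.36,2.28,3.54,.06,-1.91],[2.956,-.325,.852])):
  print((fk(q).inv()*R.from_rotvec(v)).magnitude())
p,r=cur(); s=read_state(); q=np.array(s['joint_pos']); print((fk(q).inv()*r).magnitude())
up=r.inv().apply([0,0,1]); print('up',up.round(3), 'plus chest x',r.inv().apply(B.apply([1,0,0])).round(3))
for q5 in(.1,.2,.35):
  k=q.copy(); k[4]=q5; print('q5',q5,((r.inv()*fk(k)).as_rotvec()/1.5708).round(3), fk(k).apply([0,0,1]).round(2))
"
```

```text
0.001387173918795627
0.0030441827907387825
0.00695431455733972
t 5.55 chest [-0.2095 -0.0038  0.0127] f [13.2 -1.1 19.2] q [-0.28  0.33  2.41  4.37  0.02 -2.88]
8.087681957301903e-16
up [ 0.399  0.049 -0.916] plus chest x [0.916 0.018 0.401]
q5 0.1 [-0.048  0.013 -0.   ] [ 0.38 -0.21 -0.9 ]
q5 0.2 [-0.11  0.03 -0.  ] [ 0.38 -0.3  -0.87]
q5 0.35 [-0.202  0.054 -0.   ] [ 0.37 -0.44 -0.82]
```

Emit:
{"op": "send_rows", "data": {
  "twist": [
    [-0.03, 0.01, 0],
    [-0.07, 0.02, 0],
    [-0.11, 0.03, 0],
    [-0.15, 0.04, 0],
    [-0.2, 0.054, 0],
    [-0.2, 0.054, 0],
    [-0.2, 0.054, 0]
  ],
  "xyz": [
    [0.002, 0, -0.006],
    [0.008, 0.001, -0.018],
    [0.016, 0.002, -0.036],
    [0.024, 0.003, -0.055],
    [0.032, 0.004, -0.073],
    [0.032, 0.004, -0.073],
    [0.032, 0.004, -0.073]
  ],
  "hand": [-1, -1, -1, -1, -1, -1, -1]
}}

```text
time: 6.25
position: [0.3604, -0.0075, 0.0221]
tcp_rot: [2.654, -0.339, 0.657]
contact_force: [0.2, 0.5, -0.5]
width: -0.001
grasp_force: 0.0
```

```bash
python3 -c "
from h import *
p,r=cur(); q=np.array(read_state()['joint_pos'])
for f in np.linspace(0,1,8)[1:]:
  k=q.copy(); k[4]=.35+.1*f; k[3]=q[3]*(1-f); k[5]=q[5]+f*(1.2-q[5]); print(f.round(2),((r.inv()*fk(k)).as_rotvec()/1.5708).round(3), fk(k).apply([0,0,1]).round(2))
print('up',r.inv().apply([0,0,1]).round(3))
"
```

```text
t 6.25 chest [-0.2223 -0.0236  0.0221] f [ 0.   0.5 -0.5] q [-0.08  0.37  2.43  4.37  0.42 -2.7 ]
0.14 [ 0.125  0.09  -0.015] [ 0.57 -0.25 -0.79]
0.29 [ 0.258  0.139 -0.037] [ 0.65 -0.05 -0.76]
0.43 [ 0.399  0.109 -0.074] [ 0.61  0.18 -0.77]
0.57 [ 0.5    0.004 -0.13 ] [ 0.44  0.34 -0.83]
0.71 [ 0.52  -0.141 -0.201] [ 0.21  0.37 -0.9 ]
0.86 [ 0.447 -0.273 -0.278] [-0.    0.25 -0.97]
1.0 [ 0.301 -0.34  -0.346] [-0.11  0.01 -0.99]
up [ 0.489  0.307 -0.816]
```

Emit:
{"op": "send_rows", "data": {
  "twist": [
    [0.06, 0.05, -0.01],
    [0.125, 0.09, -0.015],
    [0.19, 0.115, -0.025],
    [0.258, 0.139, -0.037],
    [0.33, 0.125, -0.055],
    [0.4, 0.109, -0.074],
    [0.4, 0.109, -0.074]
  ],
  "xyz": [
    [0.01, 0.006, -0.016],
    [0.02, 0.012, -0.032],
    [0.03, 0.019, -0.049],
    [0.039, 0.025, -0.065],
    [0.049, 0.031, -0.082],
    [0.049, 0.031, -0.082],
    [0.049, 0.031, -0.082]
  ],
  "hand": [-1, -1, -1, -1, -1, -1, -1]
}}

```text
time: 6.95
position: [0.3858, -0.0054, 0.0709]
tcp_rot: [2.827, -0.166, 1.035]
contact_force: [0.8, -0.0, 0.4]
width: 0.0
grasp_force: 0.0
```

```bash
python3 -c "
from h import *
p,r=cur(); q=np.array(read_state()['joint_pos'])
for f in np.linspace(0,1,8)[1:]:
  k=q.copy(); k[4]=.4+.1*f; k[3]=q[3]*(1-f); k[5]=q[5]+f*(1.2-q[5]); print(f.round(2),((r.inv()*fk(k)).as_rotvec()/1.5708).round(3), fk(k).apply([0,0,1]).round(2))
print('up',r.inv().apply([0,0,1]).round(3))
"
```

```text
t 6.95 chest [-0.1981 -0.0157  0.0709] f [0.8 0.2 0.4] q [-0.38  0.17  2.55  2.82  0.3  -1.5 ]
0.14 [0.105 0.048 0.004] [ 0.71  0.   -0.71]
0.29 [ 0.194 -0.009  0.006] [ 0.64  0.15 -0.75]
0.43 [ 0.257 -0.098  0.004] [ 0.52  0.25 -0.82]
0.57 [ 0.281 -0.208 -0.002] [ 0.37  0.3  -0.88]
0.71 [ 0.261 -0.322 -0.016] [ 0.2   0.27 -0.94]
0.86 [ 0.196 -0.423 -0.036] [ 0.04  0.18 -0.98]
1.0 [ 0.095 -0.491 -0.062] [-0.07  0.03 -1.  ]
up [ 0.648  0.081 -0.757]
```

Emit:
{"op": "send_rows", "data": {
  "twist": [
    [0.05, 0.02, 0],
    [0.105, 0.048, 0],
    [0.15, 0.02, 0],
    [0.194, -0.009, 0.006],
    [0.225, -0.05, 0.005],
    [0.257, -0.098, 0.004],
    [0.27, -0.15, 0],
    [0.281, -0.208, 0],
    [0.27, -0.26, -0.01],
    [0.261, -0.322, -0.016],
    [0.261, -0.322, -0.016],
    [0.261, -0.322, -0.016]
  ],
  "xyz": [
    [0.03, 0.002, -0.007],
    [0.06, 0.004, -0.013],
    [0.09, 0.006, -0.02],
    [0.125, 0.008, -0.026],
    [0.125, 0.008, -0.026],
    [0.125, 0.008, -0.026],
    [0.125, 0.008, -0.026],
    [0.125, 0.008, -0.026],
    [0.125, 0.008, -0.026],
    [0.125, 0.008, -0.026],
    [0.125, 0.008, -0.026],
    [0.125, 0.008, -0.026]
  ],
  "hand": [-1, -1, -1, -1, -1, -1, -1, -1, -1, -1, -1, -1]
}}

```text
time: 8.15
position: [0.4264, -0.0121, 0.1221]
tcp_rot: [-2.853, -0.037, -0.3]
contact_force: [0.1, 0.4, -0.6]
width: -0.001
grasp_force: 0.0
```

```bash
python3 -c "
from h import *
p,r=cur(); go(p,r,-.15,.0675,.15,5); go(p,r,-.15,.0675,.12,5)"
```

```text
t 8.15 chest [-0.157  -0.0128  0.1221] f [-0.   0.4 -0.6] q [-0.51  0.19  2.06  0.44  0.9   0.75]
(-0.15, 0.0675, 0.15, 5) twist [-0.1954, -0.057, 0.154] xyz [0.0607, -0.1595, -0.0009]
(-0.15, 0.0675, 0.12, 5) twist [-0.1954, -0.057, 0.154] xyz [0.0482, -0.1436, 0.0556]
```

Emit:
{"op": "send_rows", "data": {
  "twist": [
    [-0.195, -0.057, 0.154],
    [-0.195, -0.057, 0.154],
    [-0.195, -0.057, 0.154],
    [-0.195, -0.057, 0.154],
    [-0.195, -0.057, 0.154],
    [-0.195, -0.057, 0.154]
  ],
  "xyz": [
    [0.015, -0.04, 0],
    [0.03, -0.08, 0],
    [0.045, -0.12, 0],
    [0.06, -0.16, 0],
    [0.06, -0.16, 0],
    [0.06, -0.16, 0]
  ],
  "hand": [-1, -1, -1, -1, -1, -1]
}}

```text
time: 8.75
position: [0.4495, 0.0679, 0.1488]
tcp_rot: [3.115, -0.356, 0.136]
contact_force: [0.4, -0.4, -0.9]
width: 0.002
grasp_force: 0.0
```

```bash
python3 -c "
from h import *
p,r=cur(); go(p,r,-.15,.0675,.045,5);go(p,r,-.13,.0675,.045,5);go(p,r,-.097,.0675,.045,5)"
```

```text
t 8.75 chest [-0.153   0.0703  0.1488] f [ 0.4 -0.3 -0.9] q [-0.11  0.22  1.89 -0.    0.95  1.69]
(-0.15, 0.0675, 0.045, 5) twist [-0.0045, 0.0005, 0.0025] xyz [-0.012, 0.007, 0.2073]
(-0.13, 0.0675, 0.045, 5) twist [-0.0045, 0.0005, 0.0025] xyz [0.0278, 0.0072, 0.2108]
(-0.097, 0.0675, 0.045, 5) twist [-0.0045, 0.0005, 0.0025] xyz [0.0936, 0.0075, 0.2165]
```

Emit:
{"op": "send_rows", "data": {
  "twist": [
    [0, 0, 0],
    [0, 0, 0],
    [0, 0, 0],
    [0, 0, 0],
    [0, 0, 0],
    [0, 0, 0],
    [0, 0, 0],
    [0, 0, 0],
    [0, 0, 0],
    [0, 0, 0],
    [0, 0, 0]
  ],
  "xyz": [
    [-0.004, 0.002, 0.07],
    [-0.008, 0.005, 0.14],
    [-0.012, 0.007, 0.207],
    [-0.012, 0.007, 0.207],
    [0.01, 0.007, 0.209],
    [0.028, 0.007, 0.211],
    [0.045, 0.007, 0.212],
    [0.06, 0.007, 0.214],
    [0.075, 0.007, 0.215],
    [0.09, 0.007, 0.216],
    [0.09, 0.007, 0.216]
  ],
  "hand": [-1, -1, -1, -1, -1, -1, -1, -1, -1, -1, -1]
}}

```text
time: 9.85
position: [0.5023, 0.0508, 0.0452]
tcp_rot: [3.112, -0.362, 0.134]
contact_force: [0.8, -0.5, -0.8]
width: -0.0
grasp_force: 0.0
```

```bash
python3 -c "
from h import *
p,r=cur(); go(p,r,-.092,.0675,.045,5)"
```

```text
t 9.85 chest [-0.0977  0.0658  0.0452] f [ 0.9 -0.3 -0.8] q [-0.13  0.49  1.83 -0.01  0.73  1.68]
(-0.092, 0.0675, 0.045, 5) twist [-0.0025, 0.0009, -0.0] xyz [0.0112, -0.0034, 0.0013]
```

Emit:
{"op": "send_rows", "data": {
  "twist": [
    [0, 0, 0],
    [0, 0, 0],
    [0, 0, 0],
    [0, 0, 0]
  ],
  "xyz": [
    [0.005, 0, 0.0005],
    [0.01, 0, 0.001],
    [0.014, 0, 0.0015],
    [0.016, 0, 0.0015]
  ],
  "hand": [-1, -1, -1, -1]
}}

```text
time: 10.25
position: [0.5084, 0.0494, 0.0448]
tcp_rot: [3.112, -0.362, 0.129]
contact_force: [-7.9, 1.4, 5.7]
width: 0.002
grasp_force: 3.8
```

```bash
python3 -c "
from h import *
p,r=cur()
c=capture('top'); L=B.inv().apply((world(c).reshape(-1,3)-C)); L=L[np.isfinite(L).all(1)]
cv2.imwrite('pics/t2.png',c['pixels'][140:340,220:520,::-1].repeat(2,0).repeat(2,1))
for lo,hi in((.1,.12),(-.115,-.05)):
  k=L[(L[:,1]>lo)&(L[:,1]<hi)&(abs(L[:,2]-.048)<.006)&(abs(L[:,0]+.1)<.03)]; print(len(k),np.percentile(k[:,0],[1,5,50]) if len(k) else 0)
"
```

```text
t 10.25 chest [-0.0914  0.0659  0.0448] f [-8.  -0.4  5.7] q [-0.13  0.5   1.81 -0.01  0.74  1.68]
0 0
6 [-0.08019215 -0.08019147 -0.08010007]
```

View pics/t2.png

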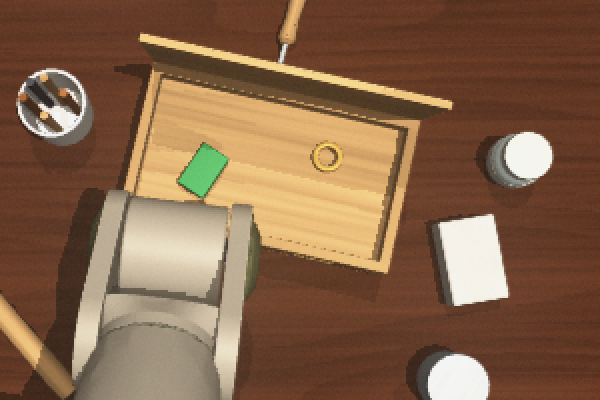

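The crop shows both fronts flush; the tray items and the lid haven't moved. Next I retreat, rise, and go over to the back of the lid.

```bash
python3 -c "
from h import *
p,r=cur(); go(p,r,-.12,.0675,.05,5); go(p,r,-.13,.05,.34,0)
a=tgt(-.13,.05,.34,0); go(*a,.125,0,.34,0);go(*a,.125,0,.235,0)"
```

```text
t 10.3 chest [-0.0915  0.0658  0.0448] f [-4.9  0.2  3.6] q [-0.13  0.5   1.81 -0.01  0.75  1.68]
(-0.12, 0.0675, 0.05, 5) twist [-0.0024, 0.0032, 0.0001] xyz [-0.056, -0.0034, -0.0151]
(-0.13, 0.05, 0.34, 0) twist [-0.0024, -0.0524, 0.0002] xyz [-0.0283, 0.0294, -0.5949]
(0.125, 0, 0.34, 0) twist [0.0, 0.0, 0.0] xyz [0.51, 0.1, 0.0]
(0.125, 0, 0.235, 0) twist [0.0, 0.0, 0.0] xyz [0.51, 0.1, 0.21]
```

Emit:
{"op": "send_rows", "data": {
  "twist": [
    [0, 0, 0],
    [0, 0, 0],
    [0, 0, 0],
    [-0.002, -0.052, 0],
    [-0.002, -0.052, 0],
    [-0.002, -0.052, 0],
    [-0.002, -0.052, 0],
    [-0.002, -0.052, 0],
    [-0.002, -0.052, 0],
    [-0.002, -0.052, 0]
  ],
  "xyz": [
    [0.001, 0, 0],
    [-0.03, 0, -0.008],
    [-0.056, 0, -0.015],
    [-0.05, 0.005, -0.1],
    [-0.045, 0.01, -0.2],
    [-0.04, 0.015, -0.3],
    [-0.035, 0.02, -0.4],
    [-0.03, 0.025, -0.5],
    [-0.028, 0.029, -0.595],
    [-0.028, 0.029, -0.595]
  ],
  "hand": [-1, -1, -1, -1, -1, -1, -1, -1, -1, -1]
}}

```text
time: 11.3
position: [0.4687, 0.0426, 0.3463]
tcp_rot: [3.12, -0.363, 0.024]
contact_force: [-0.4, -0.6, -0.1]
width: -0.001
grasp_force: 0.0
```

```bash
python3 -c "
from h import *
p,r=cur(); go(p,r,.125,0,.34,0)
c=capture('top'); L=B.inv().apply((world(c).reshape(-1,3)-C)); L=L[np.isfinite(L).all(1)]
for lo,hi in((.02,.115),(-.115,-.02)):
  k=L[(L[:,1]>lo)&(L[:,1]<hi)&(L[:,2]>.03)&(L[:,2]<.09)&(abs(L[:,0]+.1)<.03)]; print(len(k),np.percentile(k[:,0],[0,1,5]) if len(k) else 0)
"
```

```text
t 11.3 chest [-0.1285  0.0501  0.3463] f [-0.3 -0.6 -0.1] q [-0.16  0.13  1.46  0.    1.54  1.64]
(0.125, 0, 0.34, 0) twist [-0.0009, -0.0096, 0.0001] xyz [0.5067, 0.1004, 0.0201]
0 0
204 [-0.0810251  -0.08078119 -0.0802353 ]
```

Emit:
{"op": "send_rows", "data": {
  "twist": [
    [0, -0.01, 0],
    [0, -0.01, 0],
    [0, -0.01, 0],
    [0, -0.01, 0],
    [0, -0.01, 0],
    [0, -0.01, 0],
    [0, -0.01, 0],
    [0, -0.01, 0]
  ],
  "xyz": [
    [0.08, 0.016, 0],
    [0.16, 0.032, 0],
    [0.24, 0.048, 0],
    [0.32, 0.064, 0],
    [0.4, 0.08, 0.01],
    [0.46, 0.09, 0.01],
    [0.507, 0.1, 0.02],
    [0.507, 0.1, 0.02]
  ],
  "hand": [-1, -1, -1, -1, -1, -1, -1, -1]
}}

```text
time: 12.15
position: [0.7043, -0.0655, 0.3251]
tcp_rot: [-3.117, 0.365, 0.03]
contact_force: [0.1, 0.1, -0.4]
width: -0.003
grasp_force: 0.0
```

```bash
python3 -c "
from h import *
p,r=cur(); go(p,r,.125,0,.235,0)
c=capture('scene'); L=B.inv().apply((world(c).reshape(-1,3)-C)); L=L[np.isfinite(L).all(1)]
cv2.imwrite('pics/s2.png',c['pixels'][...,::-1])
for lo,hi in((.02,.115),(-.115,-.02)):
  k=L[(L[:,1]>lo)&(L[:,1]<hi)&(L[:,2]>.03)&(L[:,2]<.09)&(abs(L[:,0]+.1)<.03)]; print(len(k),np.percentile(k[:,0],[0,1,5]) if len(k) else 0)
"
```

```text
t 12.15 chest [ 0.1256 -0.0009  0.3251] f [ 0.1  0.2 -0.4] q [-0.26  0.77  0.56  0.    1.82  1.55]
(0.125, 0, 0.235, 0) twist [-0.0004, 0.0123, -0.0008] xyz [0.0022, -0.0017, 0.1801]
422 [-0.0808614  -0.08040937 -0.07963243]
335 [-0.08094258 -0.08049092 -0.07976671]
```

View pics/s2.png

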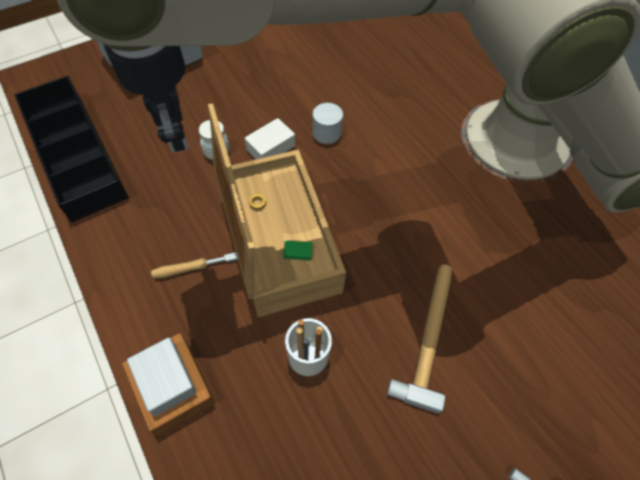

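Both drawers are flush within 1 mm. The fingertips are behind the lid at (178,145). Next I descend and swing the lid.

Emit:
{"op": "send_rows", "data": {
  "twist": [
    [0, 0.012, 0],
    [0, 0.012, 0],
    [0, 0.012, 0],
    [0, 0.012, 0],
    [0, 0.012, 0]
  ],
  "xyz": [
    [0.001, 0, 0.05],
    [0.002, 0, 0.1],
    [0.002, 0, 0.15],
    [0.002, 0, 0.18],
    [0.002, 0, 0.18]
  ],
  "hand": [-1, -1, -1, -1, -1]
}}

```text
time: 12.7
position: [0.7011, -0.0631, 0.2384]
tcp_rot: [-3.12, 0.363, -0.002]
contact_force: [-0.5, 0.0, 0.2]
width: -0.001
grasp_force: 0.0
```

```bash
cat >> h.py <<'E'
def lidpath(ths,r=.142):
    p,ro=cur()
    for t in ths:
        P=np.array([.08-r*np.cos(t)+.008*np.sin(t)+.011, 0, .085+r*np.sin(t)+.008*np.cos(t)+.011])
        w,r2=tgt(*P,0); print(round(t,2),P.round(3),"xyz",(ro.inv().apply(w-p)/.5).round(3).tolist())
E
python3 -c "
from h import *
lidpath(np.arange(1.5,.55,-.08))"
```

```text
t 12.7 chest [0.122  0.0007 0.2384] f [-0.5 -0.1  0.2] q [-0.26  0.74  0.84  0.    1.56  1.55]
1.5 [0.089 0.    0.238] xyz [-0.066, 0.001, 0.0]
1.42 [0.078 0.    0.238] xyz [-0.089, 0.001, 0.002]
1.34 [0.066 0.    0.236] xyz [-0.111, 0.001, 0.005]
1.26 [0.055 0.    0.234] xyz [-0.134, 0.001, 0.009]
1.18 [0.044 0.    0.23 ] xyz [-0.156, 0.001, 0.016]
1.1 [0.034 0.    0.226] xyz [-0.177, 0.001, 0.024]
1.02 [0.023 0.    0.221] xyz [-0.197, 0.001, 0.034]
0.94 [0.014 0.    0.215] xyz [-0.217, 0.001, 0.046]
0.86 [0.004 0.    0.209] xyz [-0.235, 0.001, 0.059]
0.78 [-0.004  0.     0.202] xyz [-0.253, 0.001, 0.073]
0.7 [-0.012  0.     0.194] xyz [-0.269, 0.001, 0.089]
0.62 [-0.02   0.     0.185] xyz [-0.284, 0.001, 0.106]
```

Emit:
{"op": "send_rows", "data": {
  "twist": [
    [0, 0, 0],
    [0, 0, 0],
    [0, 0, 0],
    [0, 0, 0],
    [0, 0, 0],
    [0, 0, 0],
    [0, 0, 0],
    [0, 0, 0],
    [0, 0, 0],
    [0, 0, 0],
    [0, 0, 0],
    [0, 0, 0]
  ],
  "xyz": [
    [-0.035, 0, 0],
    [-0.066, 0, 0],
    [-0.089, 0, 0.002],
    [-0.111, 0, 0.005],
    [-0.134, 0, 0.009],
    [-0.156, 0, 0.016],
    [-0.177, 0, 0.024],
    [-0.197, 0, 0.034],
    [-0.217, 0, 0.046],
    [-0.235, 0, 0.059],
    [-0.253, 0, 0.073],
    [-0.253, 0, 0.073]
  ],
  "hand": [-1, -1, -1, -1, -1, -1, -1, -1, -1, -1, -1, -1]
}}

```text
time: 13.9
position: [0.5788, -0.0343, 0.2042]
tcp_rot: [-3.121, 0.363, -0.01]
contact_force: [-0.5, 0.2, -0.5]
width: 0.002
grasp_force: 0.0
```

```bash
python3 -c "
from h import *
lidpath(np.arange(.72,-.02,-.07))
c=capture('scene')
cv2.imwrite('pics/s3.png',c['pixels'][...,::-1])"
```

```text
t 13.9 chest [-0.0037  0.0006  0.2042] f [-0.5  0.1 -0.5] q [-0.26  0.46  1.39  0.    1.29  1.54]
0.72 [-0.01   0.     0.196] xyz [-0.014, 0.001, 0.017]
0.65 [-0.017  0.     0.188] xyz [-0.027, 0.001, 0.032]
0.58 [-0.023  0.     0.181] xyz [-0.04, 0.001, 0.047]
0.51 [-0.029  0.     0.172] xyz [-0.051, 0.001, 0.064]
0.44 [-0.034  0.     0.164] xyz [-0.061, 0.001, 0.081]
0.37 [-0.038  0.     0.155] xyz [-0.07, 0.001, 0.098]
0.3 [-0.042  0.     0.146] xyz [-0.078, 0.001, 0.117]
0.23 [-0.045  0.     0.136] xyz [-0.084, 0.001, 0.136]
0.16 [-0.048  0.     0.127] xyz [-0.089, 0.001, 0.155]
0.09 [-0.05   0.     0.117] xyz [-0.093, 0.001, 0.174]
0.02 [-0.051  0.     0.107] xyz [-0.095, 0.001, 0.194]
```

View pics/s3.png

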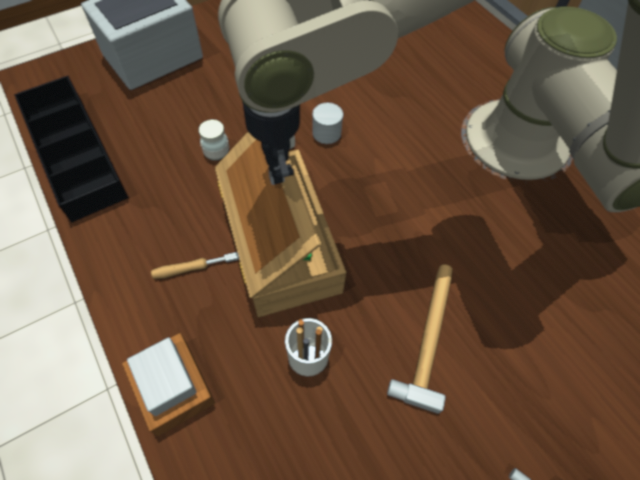

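The picture shows the lid tilted about halfway, with the fingertips on its outer face near (283,180). I'll keep following the arc down.

Emit:
{"op": "send_rows", "data": {
  "twist": [
    [0, 0, 0],
    [0, 0, 0],
    [0, 0, 0],
    [0, 0, 0],
    [0, 0, 0],
    [0, 0, 0],
    [0, 0, 0],
    [0, 0, 0],
    [0, 0, 0],
    [0, 0, 0],
    [0, 0, 0],
    [0, 0, 0]
  ],
  "xyz": [
    [-0.014, 0, 0.017],
    [-0.027, 0, 0.032],
    [-0.04, 0, 0.047],
    [-0.051, 0, 0.064],
    [-0.061, 0, 0.081],
    [-0.07, 0, 0.098],
    [-0.078, 0, 0.117],
    [-0.084, 0, 0.136],
    [-0.089, 0, 0.155],
    [-0.093, 0, 0.17],
    [-0.095, 0, 0.184],
    [-0.095, 0, 0.188]
  ],
  "hand": [-1, -1, -1, -1, -1, -1, -1, -1, -1, -1, -1, -1]
}}

```text
time: 15.15
position: [0.5336, -0.0239, 0.1084]
tcp_rot: [-3.12, 0.363, -0.007]
contact_force: [-0.9, -0.4, -0.1]
width: 0.001
grasp_force: 0.3
```

Emit:
{"op": "send_rows", "data": {
  "twist": [
    [0, 0, 0],
    [0, 0, 0],
    [0, 0, 0]
  ],
  "xyz": [
    [0, 0, 0.004],
    [0, 0, 0.008],
    [0, 0, 0.01]
  ],
  "hand": [-1, -1, -1]
}}

```text
time: 15.45
position: [0.5341, -0.024, 0.1042]
tcp_rot: [3.12, -0.363, 0.01]
contact_force: [-0.8, -0.6, 0.1]
width: 0.001
grasp_force: 0.3
```

```bash
python3 -c "
from h import *
cur()"
```

```text
t 15.45 chest [-0.0495  0.0004  0.1042] f [-0.7 -0.8  0.1] q [-0.26  0.48  1.64  0.    1.01  1.54]
```

Almost at the stop (expected TCP z 0.104), so I press slowly, 2–3 mm.

Emit:
{"op": "send_rows", "data": {
  "twist": [
    [0, 0, 0],
    [0, 0, 0],
    [0, 0, 0]
  ],
  "xyz": [
    [0, 0, 0.002],
    [0, 0, 0.004],
    [0, 0, 0.004]
  ],
  "hand": [-1, -1, -1]
}}

```text
time: 15.75
position: [0.5341, -0.024, 0.1039]
tcp_rot: [3.12, -0.363, 0.011]
contact_force: [-7.8, 1.1, 15.4]
width: 0.005
grasp_force: 7.9
```

Firm stop at 15 N with the lid down. I hold briefly, then lift clear.

Emit:
{"op": "send_rows", "data": {
  "twist": [
    [0, 0, 0],
    [0, 0, 0],
    [0, 0, 0],
    [0, 0, 0],
    [0, 0, 0],
    [0, 0, 0],
    [0, 0, 0],
    [0, 0, 0],
    [0, 0, 0]
  ],
  "xyz": [
    [0, 0, 0.001],
    [0, 0, 0.001],
    [0, 0, -0.02],
    [0, 0, -0.08],
    [0, 0, -0.16],
    [0, 0, -0.24],
    [0, 0, -0.3],
    [0, 0, -0.3],
    [0, 0, -0.3]
  ],
  "hand": [-1, -1, -1, -1, -1, -1, -1, -1, -1]
}}

```text
time: 16.65
position: [0.5331, -0.0238, 0.2523]
tcp_rot: [3.12, -0.363, 0.01]
contact_force: [0.2, -0.1, -0.8]
width: 0.004
grasp_force: 0.0
```

```bash
python3 -c "
from h import *
cur()
c=capture('scene'); L=B.inv().apply((world(c).reshape(-1,3)-C)); L=L[np.isfinite(L).all(1)]
cv2.imwrite('pics/s4.png',c['pixels'][...,::-1])
k=L[(abs(L[:,1])<.13)&(abs(L[:,0])<.075)&(L[:,2]<.12)]; A=np.c_[k[:,0],np.ones(len(k))]; print('lid slope,h',np.linalg.lstsq(A,k[:,2],rcond=None)[0])
for lo,hi in((.02,.115),(-.115,-.02)):
  k=L[(L[:,1]>lo)&(L[:,1]<hi)&(L[:,2]>.02)&(L[:,2]<.06)&(abs(L[:,0]+.1)<.03)]; print(len(k),np.percentile(k[:,0],[0,1,50]) if len(k) else 0)
"
```

```text
t 16.65 chest [-5.050e-02  2.000e-04  2.523e-01] f [ 0.2 -0.  -0.8] q [-0.26  0.32  1.46  0.    1.35  1.54]
lid slope,h [-0.00065743  0.09304281]
0 0
0 0
```

View pics/s4.png

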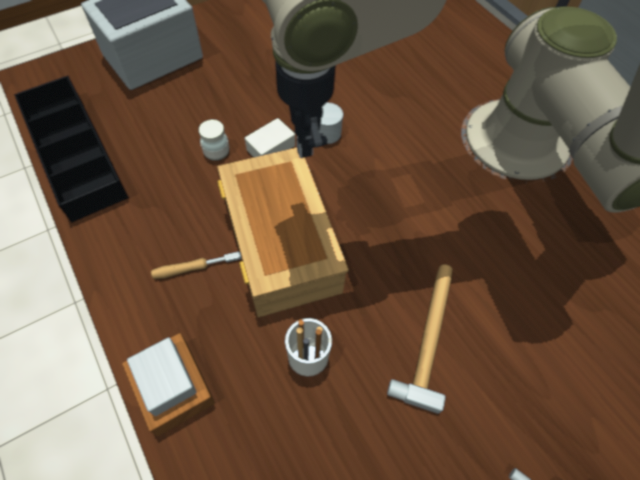

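The lid lies flat on the chest (slope under 0.001 rad, height 93 mm). Nothing protrudes from the drawers and the bystanders are where they started.

```bash
python3 -c "
from h import *
print(sign_off())"
```

```text
the job is handed in; nothing more can be done
None
```

I pushed both drawers home with the lid still open, then swung the lid over and pressed it shut. The last camera check showed everything in place, and I handed the job in at about 17 s; no verdict came back. On the way, the closed fingertips pressed briefly on the bench (about 19 N up) while I worked the wrist out of its joint limits.

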